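# Set the throat of a kitchen slicer with its gauge blade and lock it

### The arm

A 6-joint arm with a two-finger parallel gripper is mounted at the origin on the work surface. World frame = base frame: x ahead of the robot, y to its left, z up, the work surface at z = 0. Lengths are in m, angles in rad, forces in N, time in s.
With the tool pointing down it reaches from about 0.375 to 0.9 m from the base axis. Payload 3.1 kg.
Tool frame: the origin (TCP) lies midway between the tips of the shut fingers; the grasp point (between the pads) lies 19 mm behind it; z points along the fingers, y is the line along which they close (so a half turn about z gives the same grasp; the last joint's range is limited). The gripper opens to 87 mm and grips with 3 to 60 N. Pads are 19 mm wide; open, the fingers measure 117 mm over their backs; the gripper's body (75 mm by 190 mm) begins 51 mm behind the grasp point.
Start: joints at [-0.178, 0.527, 1.433, -0, 1.181, -0.178], TCP at [0.625, 0, 0.223] pointing down, gripper open.
Joint ranges: [-3.08, 3.08], [-0.75, 2.2], [0.22, 2.44], [-1.43, 4.57], [0, 2.65], [-2.85, 2.85]. Speed limits (rad/s): [2.79, 2.79, 3.14, 3.14, 3.14, 3.14].

### API

Orientations are given as a unit quaternion [w, x, y, z].
In Python, from plant import arm gives the robot as it stands. The module is installed in compiled form; this text tells all that it offers.
- The arm moves only by the tool carry_out, never from a script. Its argument "moves" is a list of rows, each a list of 7 numbers: the turn, a rotation vector about the tool's x, y, z in rad, then the shift along the tool's x, y, z in units of 60 mm (1.0 is 60 mm), then the opening in per cent of the stroke, from 0 (shut) to 100 (fully open). In form: [[wx, wy, wz, x, y, z, claw], ...]. A call has 1 to 20 rows; each row is the pose to reach, as a shift and turn from the pose commanded when the call began, along the tool's axes at that moment; what a row does not reach only later rows make up. A row lasts 1/8 s, in which the tool goes at most 62.5 mm and 10.7 degrees, less where a joint would pass 70% of its speed; a pose out of reach is approached as far as the arm can. A call with a gripper value outside its range is refused whole. The fingers move at their own pace and stop on an object; the grip force is fixed at half the most. Time passes only in rows, so rows that repeat a pose let the fingers close. It gives the time, the measured TCP pose, the force, the opening and the grip force at its end, in the units of the state.
- arm.get_state(): the state, without advancing time (a new reading comes with each control period).
- arm.read_camera(name): name is "scene" or "side" or "wrist"; returns a dict with "color" (480x640x3 uint8, red, green, blue), "mtx" (3x3 intrinsics, pixels), "distortion" ([k1, k2, p1, p2, k3] as OpenCV has them; the pictures are not rectified), "R" (3x3) and "t" (3): a world point X has camera coordinates R X + t; the wrist camera has in their place "T_tool_cam" (4x4, takes a point from camera to tool coordinates, whose origin is the TCP and whose axes are the flange's). Camera axes: x right, y down, z forward; pixel columns grow to the right and rows downward; lengths in m; the calibration is good to about 2 mm. A picture is of the moment at which its call begins: read the wrist's pose just before it. There is no depth.
- arm.hand_in(): hands the job in; it is judged then, once.
The state is a dict: "time": time; "joints": joint angles; "qd": joint speeds; "tau": joint torques, N m; "ee_pos": TCP position; "orientation": TCP orientation; "contact_force": force on the tool from outside, world axes, zero at the start; "moment": the same for the moment, N m; "finger_gap": finger opening in m; "finger_force": force on a finger pad.
Only numpy, scipy, OpenCV 4.12 (cv2) and the standard library are available. Lean on these libraries where they do the work, as an engineer would, in place of code of your own. Each camera call takes 0.05 s, during which the arm holds its last target. There are 200 camera calls.

### The job

Take the gauge blade out of its wooden rest and push it straight down into the throat of the sloping slicer, square to the bed, until the orange part has just disappeared and its upper edge is level with the top of the bed. Leave it standing there and then swing the red-knobbed lock lever fully over towards the slicer's high end. Leave the jug, bowl, green vase and jar where they stand.

Things in the scene. Friction and masses are not known exactly. Their poses are not given: they have to be found in the camera images.
- gauge_handle (a point): Centre of the loose gauge's (80 g) blue handle: 14 mm (x, thin way) by 32 mm (y, width) by 44 mm (z, from the tip up to the handle). Same either way round; starts upright in the rest. The blade below is 5 mm thick (x), 28 mm wide (y), 78 mm long, its rounded tip 100 mm below this point. Its lower 45 mm are orange, the 33 mm above bare steel.
- gauge_line (a point): The depth line on the gauge: the upper edge of the orange part, on the blade's centre line, 45 mm above the tip and 55 mm below the handle centre. Same axes as the handle.
- rest: Fixed dark wooden block, 80 mm (x) by 90 mm (y) by 55 mm high, origin at the centre of its underside, z up. The gauge stands 45 mm deep in the 7 by 31 mm slot in the middle of its top (31 mm along the block's y), its tip 10 mm above the worktop.
- slicer: Fixed slicer: sloping steel bed on white rails, 118 mm wide, 365 mm long, low end nearer the robot, high end 0.2 m up on two legs. Origin on the worktop, 105 mm below the throat's middle; x points level from low end to high end, y to its left, z up. The rails stand 6 mm above the bed.
- throat (a point): Middle of the throat, in the plane of the bed's top. x: up the slope along the bed; y: across it; z: the bed's outward normal, leaning 0.55 rad (31.5 deg) from vertical towards the low end. The throat is a slot across the bed, 16 mm (x) by 92 mm (y) at the top, funnelling to two jaws below; open beneath, with no stop for the blade.
- jaw (a joint): Travel (m) of the throat's round, black, spring-loaded jaw, 20 mm below the bed, sliding downhill. The fixed jaw opposite has its face at throat x = +2.5 mm, 10 to 46 mm below the bed. At 0 the jaws are 2.5 mm apart; the blade tip parts them (5 to 15 N), then has its centre at x = 0 and is held by about 4 N a side, staying at any depth.
- lock (a joint): Angle of the lock lever beside the slicer's left (+y) rail, rad: 0 = leaning 0.55 rad from vertical towards the low end, 1.1 = end stop, leaning 0.55 rad towards the high end. Starts between 0 and 0.2; moves against 2 to 5 N at the knob and stays where it is left.
- lock_knob (a point): Middle of the red knob at the lever's end: a bar 16 mm in diameter, 36 mm long outside the 8 mm thick lever arm, lying along the slicer's y, 65 mm from the pivot. Outboard of the rail there is nothing beneath it but the lever, so closed fingers reaching below it can push it from the low-end side.
- lock_pivot (a point): Point on the lever's pivot axis level with the middle of the knob's free length, 98 mm above the worktop. x is level, from the slicer's low end to its high end (the way the knob travels), y along the pivot axis to the slicer's left, z up. The throat's middle is 91 mm to the right (-y) and 7 mm higher.
- jug_mid (a point): Middle of a loose cream mug-shaped jug, 64 mm across, 85 mm high; bystander.
- bowl_mid (a point): Middle of a loose cream bowl, 104 mm across, 50 mm high; bystander.
- vase_mid (a point): Middle of a loose green bottle vase, 56 mm across, 110 mm high; bystander.
- jar_mid (a point): Middle of a loose white jar, 68 mm across, 90 mm high; bystander.
There are look-alikes about, which are no part of the job. What is shaped like the part that bears gauge_handle but pink or yellow is not meant.

How it is judged:
By the outcome, as a careful person would: the job done as asked, in the order asked, and still so for the second after the job is handed in, with the robot touching nothing.
It also fails if it takes over 72 s, if anything falls off the work surface, if the arm or the gripper's body presses on something with over 40 N, if the wrist force passes 120 N, or if a joint passes its speed limit or range.

## Working session

There is one attempt and no reset: what is moved stays moved. The work goes in short steps, Python scripts to look and compute and a tool call to move; the robot and the scene stay as the last step left them, time stands still between calls to the robot, and variables do not carry over. Pictures are saved under pics/ and viewed, at most 10 in all, crops included, and the job is handed in when it is done.

Besides the shell and the picture viewer there is one more tool, called after ">>>" as name([rows], argument=value, ...), one row to a line, values as JSON. carry_out: Moves the arm, as the interface text tells. Its arguments: {"type":"object","properties":{"moves":{"type":"array","items":{"type":"array","items":{"type":"number"}}}},"required":["moves"]}

```bash
mkdir -p pics; python3 - <<'E'
from plant import arm
import cv2,numpy as np,pickle
s=arm.get_state(); print(s)
d={}
for n in ("scene","side","wrist"):
    c=arm.read_camera(n); d[n]=c
    cv2.imwrite(f"pics/{n}0.png",c["color"][:,:,::-1])
    print(n,{k:np.round(v,4).tolist() for k,v in c.items() if k!="color"})
d["state"]=s
pickle.dump(d,open("d0.pkl","wb"))
E
```

```text
{'time': 0.0, 'joints': array([-1.78457250e-01,  5.28467079e-01,  1.43393822e+00,  4.84167084e-06,
        1.18135440e+00, -1.78500073e-01]), 'qd': array([ 1.52251858e-05,  1.86593933e-03, -8.53151761e-04, -1.78186417e-03,
       -5.09486157e-04,  3.92989716e-04]), 'tau': array([-5.45745443e-04, -4.40045428e+01, -1.76593530e+01,  6.32597599e-02,
        5.83207863e-02, -1.53719384e-04]), 'ee_pos': array([6.24259145e-01, 1.91204984e-04, 2.21559635e-01]), 'orientation': array([-8.91292220e-04,  7.07091878e-01,  7.07120854e-01, -6.16137605e-04]), 'contact_force': array([ 0.03073476, -0.06875637,  0.0263619 ]), 'moment': array([-0.03152641,  0.04463165, -0.01244994]), 'finger_force': 0.0, 'finger_gap': 0.08711200949222864}
scene {'mtx': [[609.4589, 0.0, 324.6596], [0.0, 609.4589, 241.2604], [0.0, 0.0, 1.0]], 'distortion': [0.0411, 0.0, 0.0, 0.0, 0.0], 'R': [[0.6016, 0.7988, -0.0036], [0.5022, -0.3817, -0.776], [-0.6212, 0.465, -0.6308]], 't': [-0.3435, -0.2226, 1.7959]}
side {'mtx': [[517.666, 0.0, 317.6283], [0.0, 517.666, 232.9179], [0.0, 0.0, 1.0]], 'distortion': [0.0197, 0.0, 0.0, 0.0, 0.0], 'R': [[0.9943, -0.106, -0.0067], [-0.0694, -0.6006, -0.7966], [0.0804, 0.7925, -0.6045]], 't': [-0.5794, 0.1541, 1.1403]}
wrist {'mtx': [[370.2053, 0.0, 322.2801], [0.0, 370.2053, 246.4727], [0.0, 0.0, 1.0]], 'distortion': [-0.0793, 0.0, 0.0, 0.0, 0.0], 'T_tool_cam': [[0.0003, -0.9521, -0.3059, 0.084], [1.0, 0.0001, 0.0005, 0.0011], [-0.0005, -0.3059, 0.9521, -0.1627], [0.0, 0.0, 0.0, 1.0]]}
```

View pics/scene0.png

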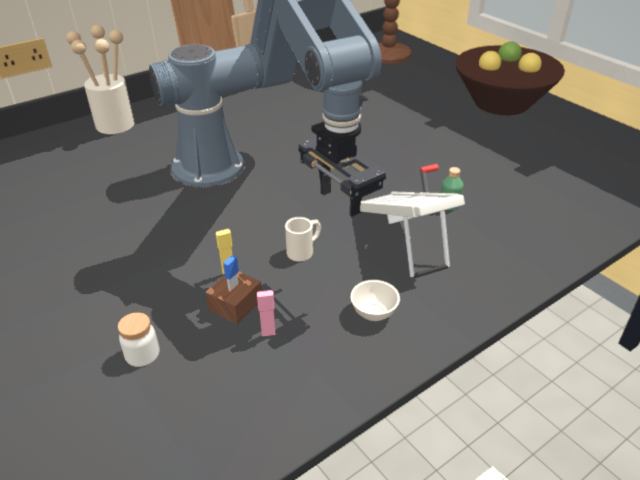

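View pics/side0.png

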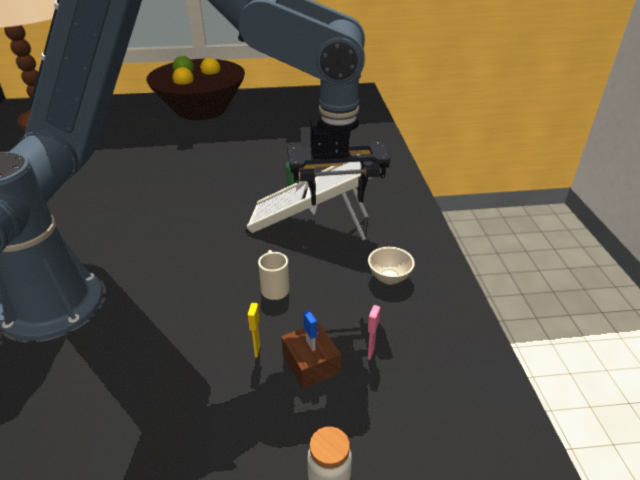

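The scene view shows three candidates. Blue handle in the wooden rest is at scene (232,268) / side (310,325), yellow at scene (225,245), pink at scene (266,300). Blue is the one meant because it stands in the rest and is not pink or yellow. The slicer is at scene (415,205), with its red knob at (430,168). I'll confirm the blue one in a crop and measure.

```bash
cat > h.py <<'E'
import cv2,numpy as np
from scipy.spatial.transform import Rotation as Ro
def ray(c,uv,state=None):
    p=cv2.undistortPoints(np.array([[uv]],float),c["mtx"],c["distortion"])[0,0]
    d=np.array([p[0],p[1],1.])
    if "R" in c: R=c["R"].T; o=-R@c["t"]
    else:
        w,x,y,z=state["orientation"]; T=np.eye(4); T[:3,:3]=Ro.from_quat([x,y,z,w]).as_matrix(); T[:3,3]=state["ee_pos"]
        M=T@c["T_tool_cam"]; R=M[:3,:3]; o=M[:3,3]
    d=R@d; return o,d/np.linalg.norm(d)
def plane(r,z): o,d=r; return o+d*(z-o[2])/d[2]
def tri(*rs):
    A=sum(np.eye(3)-np.outer(d,d) for o,d in rs); b=sum((np.eye(3)-np.outer(d,d))@o for o,d in rs)
    X=np.linalg.solve(A,b); return X,[np.linalg.norm((np.eye(3)-np.outer(d,d))@(X-o)) for o,d in rs]
def project(c,X,state=None):
    if "R" in c: R,t=c["R"],c["t"]
    else:
        w,x,y,z=state["orientation"]; T=np.eye(4); T[:3,:3]=Ro.from_quat([x,y,z,w]).as_matrix(); T[:3,3]=state["ee_pos"]
        M=np.linalg.inv(T@c["T_tool_cam"]); R,t=M[:3,:3],M[:3,3]
    return cv2.projectPoints(np.atleast_2d(np.array(X,float)),cv2.Rodrigues(R)[0],t.reshape(3,1) if hasattr(t,'reshape') else np.array(t),c["mtx"],c["distortion"])[0][:,0]
def blobs(c,lo,hi,amin=20):
    m=cv2.inRange(cv2.cvtColor(c["color"],cv2.COLOR_RGB2HSV),np.array(lo),np.array(hi))
    n,l,s,ce=cv2.connectedComponentsWithStats(m)
    return [(s[i].tolist(),np.round(ce[i],1).tolist()) for i in range(1,n) if s[i,4]>=amin],m
E
python3 - <<'E'
import pickle,cv2,numpy as np
from h import *
d=pickle.load(open("d0.pkl","rb"));st=d["state"]
uv={}
for n in ("scene","side","wrist"):
    b,m=blobs(d[n],(108,150,80),(128,255,255)); print(n,"blue",b); 
    if b: uv[n]=max(b,key=lambda q:q[0][4])[1]
    b,m=blobs(d[n],(0,180,120),(6,255,255),10); print(n,"red",b)
print(tri(ray(d["scene"],uv["scene"]),ray(d["side"],uv["side"])))
a=cv2.resize(d["scene"]["color"][215:345,190:300],None,fx=3.6,fy=3.6,interpolation=2)
b=cv2.resize(d["wrist"]["color"],(400,300)); 
o=np.zeros((600,800,3),np.uint8); o[:a.shape[0],:a.shape[1]]=a; o[:300,400:]=b
s=cv2.resize(d["scene"]["color"][150:290,350:475],(400,300)) if 0 else cv2.resize(d["scene"]["color"][150:285,345:480],(300,300),interpolation=2)
o[300:,450:750]=s
cv2.imwrite("pics/crop1.png",o[:,:,::-1]); cv2.imwrite("pics/w0.png",d["wrist"]["color"][:,:,::-1])
E
```

```text
scene blue [([224, 256, 14, 23, 186], [230.8, 268.0])]
scene red []
side blue [([303, 311, 14, 27, 280], [310.0, 323.8])]
side red []
wrist blue []
wrist red []
(array([ 0.54596517, -0.22683456,  0.10776934]), [np.float64(0.0018572256601446899), np.float64(0.0018572256601447304)])
```

View pics/crop1.png

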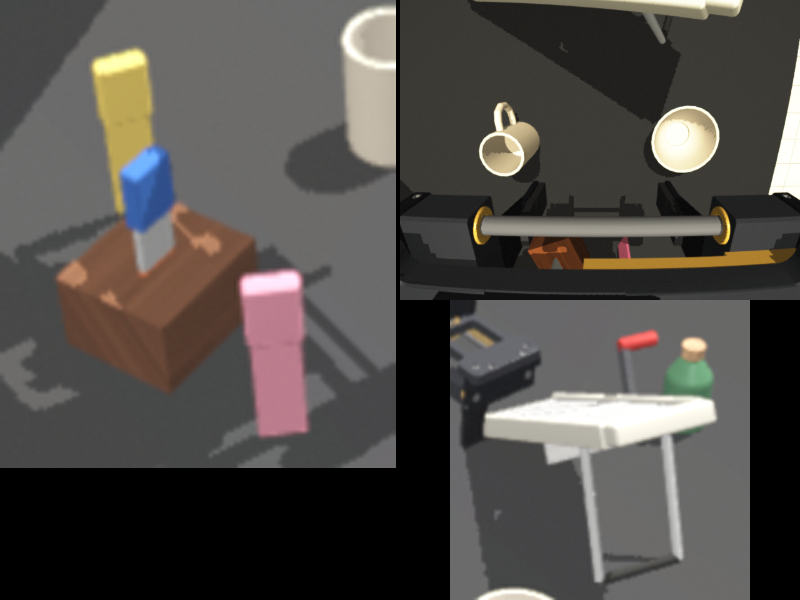

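The crop confirms it: the blue handle on bare steel stands in the rest's slot, while the pink and yellow ones stand free. Next I need coarse slicer numbers from the scene picture, and then a closer wrist look.

```bash
python3 - <<'E'
import pickle
from h import *
d=pickle.load(open("d0.pkl","rb"));c=d["scene"]
print("red",blobs(c,(170,120,100),(180,255,255),10)[0],blobs(c,(0,160,100),(4,255,255),10)[0])
P=lambda u,z:np.round(plane(ray(c,u),z),3)
print("knob z.16",P((430,168.5),.158))
f=lambda x,y:(345+(x-450)*.45,150+(y-300)*.45)
print("low corner near(right rail) z~.03?",[P(f(487,430),z) for z in(.02,.1)],"high near",P(f(608,430),.2),"high far",P(f(713,405),.2), "vase",P(f(690,350),.1))
g=lambda x,y:(190+x/3.6,215+y/3.6)
print("rest top",[P(g(*q),.055) for q in((60,275),(175,205),(255,238),(165,330))])
print("bowl",P((375,300),.03),"jug",P((299,238),.04))
E
```

```text
red [] [([421, 168, 17, 4, 33], [429.2, 169.4])]
knob z.16 [0.576 0.318 0.158]
low corner near(right rail) z~.03? [array([0.46 , 0.205, 0.02 ]), array([0.543, 0.133, 0.1  ])] high near [0.716 0.133 0.2  ] high far [0.748 0.243 0.2  ] vase [0.564 0.421 0.1  ]
rest top [array([ 0.527, -0.282,  0.055]), array([ 0.515, -0.196,  0.055]), array([ 0.57 , -0.173,  0.055]), array([ 0.604, -0.256,  0.055])]
bowl [0.746 0.005 0.03 ] jug [ 0.482 -0.01   0.04 ]
```

>>> carry_out([
  [0, 0, 0, 0.7, -0.2, -0.6, 100],
  [0, 0, 0, 1.4, -0.4, -1.2, 100],
  [0, 0, 0, 2.1, -0.6, -1.8, 100],
  [0, 0, 0, 2.8, -0.7, -2.0, 100],
  [0, 0, 0, 2.8, -0.7, -2.0, 100],
  [0, 0, 0, 2.8, -0.7, -2.0, 100],
])

```text
time: 0.9
ee_pos: [0.5826, 0.1677, 0.3418]
orientation: [-0.0, 0.707, 0.707, -0.001]
contact_force: [0.5, -0.1, -0.5]
finger_gap: 0.0874
finger_force: 0.0
```

```bash
python3 - <<'E'
from plant import arm
import cv2,numpy as np,pickle
s=arm.get_state(); c=arm.read_camera("wrist"); c2=arm.read_camera("side"); print(s["ee_pos"],s["orientation"],np.abs(s["qd"]).max())
pickle.dump((s,c,c2),open("d1.pkl","wb")); cv2.imwrite("pics/w1.png",c["color"][:,:,::-1])
E
```

```text
[0.58259105 0.16771508 0.34184605] [-1.36162543e-04  7.06949680e-01  7.07263431e-01 -7.54994758e-04] 0.02317064813477446
```

View pics/w1.png

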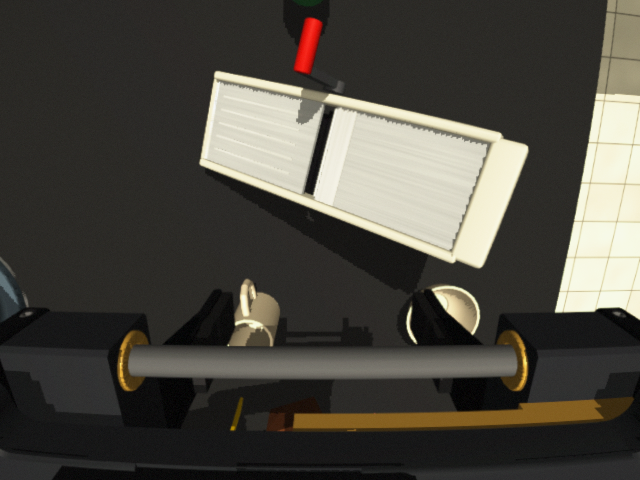

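The wrist view shows the whole slicer. Low end is at left (200,120), high end at right (500,200), the dark throat slot runs (330,110)-(308,193), the red knob is at (308,45), and the pivot is near (338,88). I'll enlarge the slot and measure.

```bash
python3 - <<'E'
import pickle
from h import *
s,c,c2=pickle.load(open("d1.pkl","rb"))
r,_=blobs(c,(0,160,60),(6,255,255),50); print("red",r); r2=blobs(c2,(0,160,60),(5,255,255),10)[0];print("side red",r2)
if r2: print(tri(ray(c,r[0][1],s),ray(c2,max(r2,key=lambda q:q[0][4])[1])))
a=cv2.resize(c["color"][10:205,260:400],None,fx=4,fy=4,interpolation=2)[:600*4]
a=c["color"][80:210,290:370]; a=cv2.resize(a,None,fx=4.6,fy=4.6,interpolation=2)
b=cv2.resize(c["color"][10:110,275:375],None,fx=4.2,fy=4.2,interpolation=2)
o=np.zeros((600,800,3),np.uint8);o[:a.shape[0],:a.shape[1]]=a;o[:420,380:800]=b
cv2.imwrite("pics/crop2.png",o[:,:,::-1])
g=cv2.cvtColor(c["color"],cv2.COLOR_RGB2GRAY)
for row in(115,130,145,160,175,190): print(row,g[row,298:362:2])
E
```

```text
red [([293, 17, 30, 58, 1065], [307.6, 45.3])]
side red [([295, 149, 8, 13, 65], [298.6, 154.6])]
(array([0.56963054, 0.32116254, 0.15706279]), [np.float64(0.0013781800989677265), np.float64(0.001378180098967735)])
115 [142 123 119 117 118 121 115 121 207 215 214 193 106  12  12  13  12  48
 238 230 233 231 230 232 230 233 230 233 235 218 213 194]
130 [219 213 214 215 215 217 217 215 215 203 127  20  22  17  22  45 228 232
 235 233 231 234 233 234 230 235 236 224 215 217 216 214]
145 [214 214 213 214 215 213 211 204 134  24  19  21  19  40 225 231 236 234
 233 236 234 235 234 236 239 226 214 215 217 214 215 218]
160 [217 217 218 218 216 215 152  32  22  19  21  36 209 234 237 235 235 237
 236 238 237 239 240 227 210 211 213 215 217 217 217 214]
175 [214 212 214 213 155  53  23  21  18  27 171 239 238 236 235 238 237 238
 237 240 240 228 217 216 217 219 218 215 217 216 217 219]
190 [219 219 182  83  18  21  20  26 148 238 238 236 235 239 239 238 237 239
 240 229 212 214 214 217 219 220 219 220 220 219 218 216]
```

View pics/crop2.png

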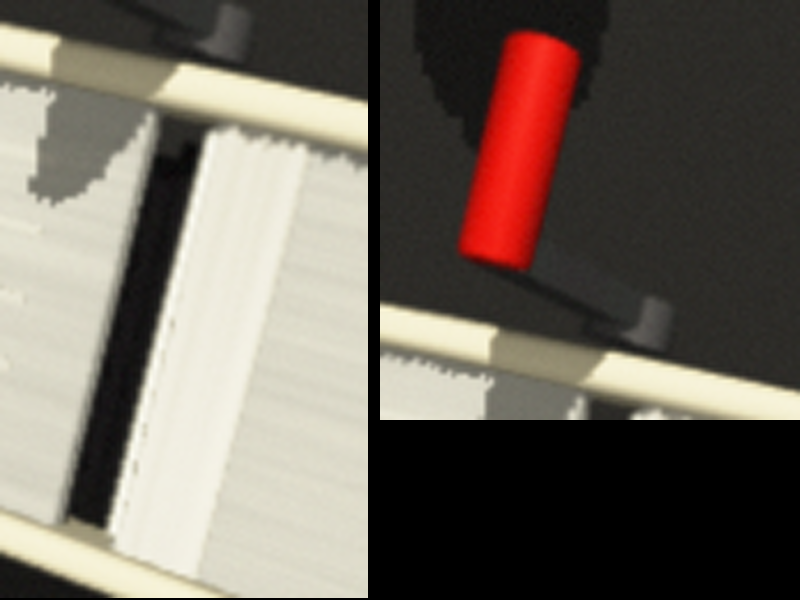

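```bash
python3 - <<'E'
import pickle
from h import *
s,c,c2=pickle.load(open("d1.pkl","rb"))
P=lambda u,z:plane(ray(c,u,s),z)
rows=np.array([115,130,145,160,175,190.]);L=np.array([321,317,313,309.3,305.3,301.5]);Rr=np.array([332.5,328.7,324.8,320.9,317.6,313.8])
for w in(L,Rr,(L+Rr)/2):
    X=np.array([P(q,.105) for q in zip(w,rows)]); k=np.polyfit(X[:,1],X[:,0],1); print("x=a*y+b",k,"yaw deg",np.degrees(np.arctan(-k[0])))
T=P((330.2-.3,105),.105);B=P((309.6-3,195.2),.105);print("ends",T,B,np.linalg.norm(T-B),"mid",(T+B)/2)
mid=(T+B)/2;x=np.polyval(k,mid[1]);yaw=np.arctan(-k[0]);thr=np.array([x,mid[1],.105]);print("throat",thr)
ex=np.array([np.cos(yaw),np.sin(yaw),0]);ey=np.array([-ex[1],ex[0],0])
piv=thr+.091*ey-[0,0,.007]; print("pivot",piv,"knob in pivot",[(v:=np.array([.5696,.3212,.157])-piv)@ex,v@ey,v[2]])
# knob ends rough on plane .157
for u in((309+4.5*0,18),(299,73)): print(P((u[0],u[1]),.157))
# rail edges directions (outer lower edge)
E
```

```text
x=a*y+b [0.27192896 0.51016359] yaw deg -15.2125365391504
x=a*y+b [0.25231641 0.52711751] yaw deg -14.161088691478078
x=a*y+b [0.26210923 0.51864451] yaw deg -14.687355729244919
ends [0.59135035 0.27475195 0.105     ] [0.56660275 0.18165854 0.105     ] 0.09632666954231205 mid [0.57897655 0.22820524 0.105     ]
throat [0.57845922 0.22820524 0.105     ]
pivot [0.60153176 0.3162317  0.098     ] knob in pivot [np.float64(-0.03214803638248544), np.float64(-0.0032901699129804663), np.float64(0.05900000000000001)]
[0.57234309 0.34277208 0.157     ]
[0.56333325 0.29853366 0.157     ]
```

>>> carry_out([
  [0, 0, -0.1, -0.9, -0.1, 0, 50],
  [0, 0, -0.2, -1.8, -0.2, 0, 50],
  [0, 0, -0.3, -2.7, -0.3, 0, 50],
  [0, 0, -0.3, -3.6, -0.4, 0, 50],
  [0, 0, -0.3, -4.5, -0.5, 0.4, 50],
  [0, 0, -0.3, -5.4, -0.6, 1.0, 50],
  [0, 0, -0.3, -6.2, -0.6, 1.6, 50],
  [0, 0, -0.3, -6.6, -0.6, 1.7, 50],
  [0, 0, -0.3, -6.6, -0.6, 1.7, 50],
  [0, 0, -0.3, -6.6, -0.6, 1.7, 50],
])

```text
time: 2.25
ee_pos: [0.5474, -0.2273, 0.2416]
orientation: [0.001, 0.593, 0.805, 0.0]
contact_force: [0.3, -0.8, -0.7]
finger_gap: 0.0436
finger_force: 0.0
```

```bash
python3 - <<'E'
from plant import arm
import pickle
from h import *
s=arm.get_state(); c=arm.read_camera("wrist"); print(s["ee_pos"],s["orientation"])
pickle.dump((s,c),open("d2.pkl","wb")); cv2.imwrite("pics/w2.png",c["color"][:,:,::-1])
b,m=blobs(c,(108,120,60),(128,255,255)); print(b)
E
```

```text
[ 0.54744001 -0.2272879   0.24163593] [5.71806547e-04 5.93388648e-01 8.04915782e-01 4.11693485e-04]
[([311, 212, 10, 14, 28], [313.8, 217.1])]
```

View pics/w2.png

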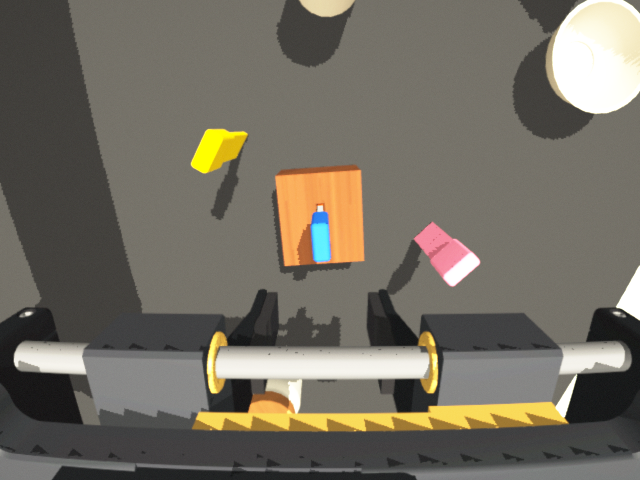

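The gauge is upright in the rest, its light blue top at (321,240). Rest top corners are about (276,174), (360,166), (364,262), (287,267). Yellow is at (215,150) and pink at (450,255), both clear of the fingers.

```bash
python3 - <<'E'
import pickle
from h import *
s,c=pickle.load(open("d2.pkl","rb"))
P=lambda u,z:plane(ray(c,u,s),z)
b,m=blobs(c,(92,120,120),(112,255,255)); print(b)
n,l,st,ce=cv2.connectedComponentsWithStats(m); i=1+np.argmax(st[1:,4]); ct=cv2.findContours((l==i).astype(np.uint8),0,2)[0][0]
r=cv2.minAreaRect(ct); bx=cv2.boxPoints(r); print(r)
X=np.array([P(u,.132) for u in bx]); print(np.round(X,4),"top centre",X.mean(0),[np.linalg.norm(X[k]-X[k-1]) for k in range(4)])
Y=P(ce[i],.132);print(Y)
w,x,y,z=s["orientation"];R=Ro.from_quat([x,y,z,w]).as_matrix()
print("tool rel",R.T@(X.mean(0)-s["ee_pos"]))
D=R.T@(X-X.mean(0)).T;print("box in tool",np.round(D.T,4))
Q=np.array([P(u,.055) for u in((276,174),(360,166),(364,262),(287,267))]);Qt=(R.T@(Q-s["ee_pos"]).T).T;print("rest tool",np.round(Qt,4),Qt.mean(0))
for a,bb in((0,3),(1,2)): v=Qt[a]-Qt[bb];print(np.degrees(np.arctan2(v[1],v[0])))
for a,bb in((1,0),(2,3)): v=Qt[a]-Qt[bb];print(np.degrees(np.arctan2(-v[0],v[1])))
E
```

```text
[([311, 212, 20, 50, 816], [320.2, 236.7])]
((319.9911804199219, 236.3672637939453), (49.15753936767578, 17.36145782470703), 86.18592071533203)
[[ 0.5328 -0.2078  0.132 ]
 [ 0.5449 -0.2031  0.132 ]
 [ 0.5591 -0.2397  0.132 ]
 [ 0.5464 -0.2446  0.132 ]] top centre [ 0.54580025 -0.22379153  0.132     ] [np.float64(0.03925517941812766), np.float64(0.013033707929392324), np.float64(0.03921420324860481), np.float64(0.013589472350232286)]
[ 0.54590508 -0.22362967  0.132     ]
tool rel [ 0.00387229 -0.00067929  0.10963345]
box in tool [[ 0.0191 -0.0077 -0.    ]
 [ 0.02    0.0053 -0.    ]
 [-0.0191  0.008   0.    ]
 [-0.0201 -0.0056  0.    ]]
rest tool [[ 0.0427 -0.0423  0.1866]
 [ 0.05    0.0362  0.1867]
 [-0.045   0.0431  0.1867]
 [-0.0504 -0.0345  0.1866]] [-0.00067374  0.00060809  0.18663722]
-4.73877973141657
-4.152708232076513
-5.378075799929732
-3.9436200897378435
```

>>> carry_out([
  [0, 0, -0.08, 0, 0, 0.6, 50],
  [0, 0, -0.08, 0, 0, 1.3, 50],
  [0, 0, -0.08, 0, 0, 2.0, 50],
  [0, 0, -0.08, 0, 0, 2.5, 50],
  [0, 0, -0.08, 0, 0, 2.5, 50],
  [0, 0, -0.08, 0, 0, 2.5, 0],
  [0, 0, -0.08, 0, 0, 2.5, 0],
  [0, 0, -0.08, 0, 0, 2.5, 0],
  [0, 0, -0.08, 0, 0, 2.5, 0],
  [0, 0, -0.08, 0, 0, 2.5, 0],
])

```text
time: 3.55
ee_pos: [0.5474, -0.2283, 0.0913]
orientation: [0.001, 0.561, 0.828, 0.0]
contact_force: [-0.4, 0.9, 4.5]
finger_gap: 0.0139
finger_force: 30.0
```

>>> carry_out([
  [0, 0, 0, 0, 0, -0.2, 0],
  [0, 0, 0, 0, 0, -0.5, 0],
  [0, 0, 0, 0, 0, -1.0, 0],
  [0, 0, 0, 0, 0, -1.8, 0],
  [0, 0, 0, 0, 0, -2.7, 0],
  [0, 0, 0, 0, 0, -3.0, 0],
  [0, 0, 0, 0, 0, -3.0, 0],
])

```text
time: 4.42
ee_pos: [0.5476, -0.2284, 0.2726]
orientation: [0.002, 0.561, 0.828, 0.0]
contact_force: [-1.0, -0.5, -1.4]
finger_gap: 0.0138
finger_force: 30.0
```

```bash
cat > tgt.py <<'E'
from h import *
from plant import arm
yaw=np.radians(-14.7);thr=np.array([.5785,.2282,.105])
ex=np.array([np.cos(yaw),np.sin(yaw),0]);ey=np.array([-ex[1],ex[0],0]);ez=np.array([0,0,1.])
n=np.cos(.55)*ez-np.sin(.55)*ex;sl=np.cos(.55)*ex+np.sin(.55)*ez
RT=np.c_[ey,sl,-n]  # tool x=throat y, tool y=up slope, tool z=-normal
def cur():
    s=arm.get_state();w,x,y,z=s["orientation"];return s,Ro.from_quat([x,y,z,w]).as_matrix(),s["ee_pos"]
def rel(R,p,Rt,pt): return np.round(Ro.from_matrix(R.T@Rt).as_rotvec(),3),np.round(R.T@(pt-p)/.06,3)
E
python3 - <<'E'
from tgt import *
s,R,p=cur();print(p,s["finger_gap"],np.linalg.det(RT))
for h in(.04,.02): # tip height above bed; TCP is 81mm above the tip
    pt=thr+(h+.081)*n;print(h,pt,rel(R,p,RT,pt))
E
```

```text
[ 0.54759175 -0.22838063  0.27264427] 0.013799745374692947 1.0
0.04 [0.517325   0.24424896 0.20815547] (array([-0.528, -0.173,  0.621]), array([7.506, 2.451, 1.055]))
0.02 [0.52743657 0.24159624 0.19110498] (array([-0.528, -0.173,  0.621]), array([7.403, 2.591, 1.34 ]))
```

>>> carry_out([
  [-0.06, -0.02, 0.07, 0.7, 0.25, 0, 0],
  [-0.13, -0.04, 0.15, 1.5, 0.5, 0, 0],
  [-0.19, -0.06, 0.22, 2.3, 0.75, 0, 0],
  [-0.25, -0.08, 0.3, 3.1, 1.0, 0, 0],
  [-0.31, -0.1, 0.37, 3.9, 1.25, 0.1, 0],
  [-0.37, -0.12, 0.44, 4.7, 1.5, 0.2, 0],
  [-0.43, -0.14, 0.5, 5.5, 1.8, 0.3, 0],
  [-0.48, -0.16, 0.56, 6.3, 2.1, 0.5, 0],
  [-0.51, -0.17, 0.6, 7.0, 2.3, 0.8, 0],
  [-0.528, -0.173, 0.621, 7.5, 2.45, 1.05, 0],
  [-0.528, -0.173, 0.621, 7.5, 2.45, 1.05, 0],
  [-0.528, -0.173, 0.621, 7.5, 2.45, 1.05, 0],
  [-0.528, -0.173, 0.621, 7.5, 2.45, 1.05, 0],
])

```text
time: 6.05
ee_pos: [0.5159, 0.2437, 0.2067]
orientation: [0.213, 0.763, 0.588, 0.164]
contact_force: [1.0, -0.1, -0.8]
finger_gap: 0.014
finger_force: 30.0
```

```bash
python3 - <<'E'
from tgt import *
import pickle
s,R,p=cur();c=arm.read_camera("wrist");print(p,s["contact_force"],s["finger_gap"])
print(rel(R,p,RT,thr+.121*n))
pickle.dump((s,c),open("d3.pkl","wb")); cv2.imwrite("pics/w3.png",c["color"][:,:,::-1])
print("pred throat px",project(c,[thr,thr+.046*ey,thr-.046*ey,thr+.008*sl,thr-.008*sl],s),"tip",project(c,p+.081*R[:,2],s))
E
```

```text
[0.51593979 0.2436905  0.20668402] [ 0.95375427 -0.05539402 -0.75525073] 0.013971107802660261
(array([-0.005,  0.001, -0.   ]), array([ 0.015,  0.03 , -0.011]))
pred throat px [[323.44226583 237.72129812]
 [323.5166934  179.59274675]
 [323.37057586 290.64258532]
 [333.50744506 237.73881505]
 [313.37915265 237.70481101]] tip [[320.12332629 255.1507464 ]]
```

View pics/w3.png

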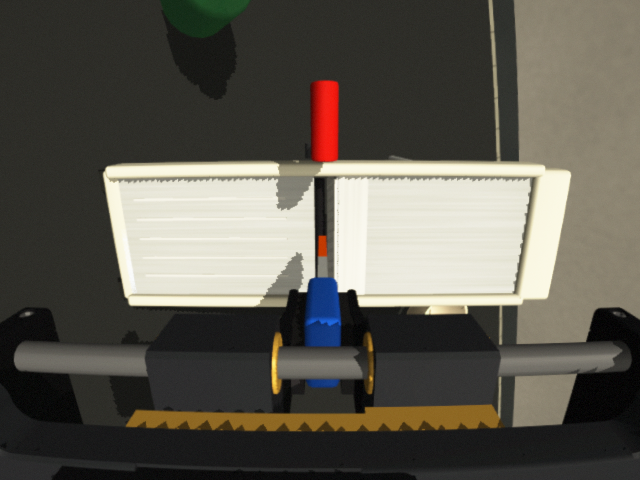

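The wrist view shows the blade over the slot: orange at (322,245), slot across columns ~315-335, rails horizontal, so the yaw is right. Next is the residual offset.

```bash
python3 - <<'E'
from tgt import *
import pickle
s,c=pickle.load(open("d3.pkl","rb"));_,R,p=cur()
g=cv2.cvtColor(c["color"],cv2.COLOR_RGB2GRAY)
for r in(188,195,202,210,218,226,240): print(r,g[r,308:342])
b,m=blobs(c,(3,150,120),(16,255,255));b=[q for q in b if 200<q[1][1]<280];print("orange",b)
for r in(238,244,250): k=np.where(m[r])[0];k=k[(k>300)&(k<345)];print(r,k.min(),k.max()+1)
hb=cv2.inRange(cv2.cvtColor(c["color"],cv2.COLOR_RGB2HSV),np.array((92,120,60)),np.array((128,255,255)))
for r in(285,290): k=np.where(hb[r])[0];print("blue",r,k.min(),k.max()+1)
hs=c["color"][262:276:4,314:332].mean(2).astype(int);print(hs)
# expected cols if blade on tool axis
for tz in(.081,.036):print(project(c,[p+tz*R[:,2]+dx*R[:,0]+dy*R[:,1] for dx,dy in((.014,-.0025),(.014,.0025),(-.014,0))],s).round(1).tolist())
pr=lambda X:project(c,X,s)
print("slot edges pred, y=+.03,+.02",pr([thr+y*ey+x*sl for y in(.03,.02,0) for x in(-.008,.008)]).round(1).tolist())
E
```

```text
188 [156 217 223 222 220 200  98  28  14  15  18  20  27  26  19  15  33  45
  60  82  81  78  79  80  81  95 182 246 241 207 230 242 243 243]
195 [230 229 229 228 227 206 105  31  20  22  26  32  31  30  27  17  26  45
  55  75  83  85  85  85  85  94 182 247 246 234 233 241 244 244]
202 [231 231 231 231 230 213 119  37  19  24  28  30  31  34  28  17  28  45
  55  71  84  87  83  86  89  96 179 247 246 232 222 230 243 244]
210 [225 225 225 225 224 211 140  45  19  24  28  28  31  30  21  16  25  45
  54  77  83  81  81  78  80  93 180 246 241 197 231 243 244 244]
218 [226 225 226 226 226 212 142  40  19  25  28  30  32  30  31  22  19  26
  43  74  84  86  80  83  80  93 177 247 245 232 235 244 244 244]
226 [232 231 230 231 230 220 163  49  18  24  24  30  30  29  25  17  19  24
  42  74  88  87  88  89  88 100 179 247 246 231 235 244 245 245]
240 [229 228 229 230 228 226 201  66  17  26  55  88  94  94  91  91  93  85
  69  71  79  85  81  82  85 113 197 247 245 229 237 246 246 246]
orange [([318, 236, 9, 21, 168], [322.2, 246.5])]
238 319 326
244 319 327
250 318 327
blue 285 309 337
blue 290 308 337
[[197  82  31  54 105 126 130 129 130 130 129 130 122 106  91  86  86  87]
 [201  83  32  66 124 129 128 128 128 129 130 129 122 107  91  90  89  86]
 [203 101  35  66 125 130 128 130 132 132 131 131 125 109  84  82  82  79]
 [201 100  42  76 126 131 131 129 129 129 131 129 126 115  92  91  91  89]]
[[317.5, 236.0], [324.8, 236.1], [321.1, 274.2]]
[[316.5, 258.2], [325.3, 258.2], [320.9, 302.8]]
slot edges pred, y=+.03,+.02 [[313.1, 200.4], [333.9, 200.4], [313.2, 213.1], [333.7, 213.1], [313.4, 237.7], [333.5, 237.7]]
```

>>> carry_out([
  [-0.005, 0, 0, 0.015, 0.015, 0.2, 0],
  [-0.005, 0, 0, 0.015, 0.015, 0.4, 0],
  [-0.005, 0, 0, 0.015, 0.015, 0.6, 0],
  [-0.005, 0, 0, 0.015, 0.015, 0.75, 0],
  [-0.005, 0, 0, 0.015, 0.015, 0.85, 0],
  [-0.005, 0, 0, 0.015, 0.015, 0.85, 0],
])

```text
time: 6.85
ee_pos: [0.5427, 0.2381, 0.1635]
orientation: [0.215, 0.762, 0.588, 0.166]
contact_force: [-1.3, 0.9, -3.2]
finger_gap: 0.0137
finger_force: 30.0
```

```bash
python3 - <<'E'
from tgt import *
import pickle
s,R,p=cur();c=arm.read_camera("wrist");F=s["contact_force"];print("h",(p-thr)@n,"F tool",R.T@F,s["moment"],rel(R,p,RT,thr+.0363*n))
g=cv2.cvtColor(c["color"],cv2.COLOR_RGB2GRAY)
for r in(195,210,220): print(r,g[r,308:342])
b,m=blobs(c,(3,150,120),(16,255,255));b=[q for q in b if 180<q[1][1]<290];print("orange",b)
for r in(225,230,235,240,244,250): k=np.where(m[r])[0];k=k[(k>300)&(k<345)];print(r,k.min() if len(k) else 0,k.max()+1 if len(k) else 0)
E
```

```text
h 0.06928459029541889 F tool [ 0.56037695 -2.9415497   1.89476841] [ 0.1969152   0.80314577 -0.06136097] (array([-0.   ,  0.   , -0.001]), array([-0.008,  0.019,  0.55 ]))
195 [210 199  91  23  11  10  16  17  19  16  20  19  19  17  25  43  49  60
  76  77  78  78  80  84  85  89 130 217 247 245 232 224 226 241]
210 [223 205 119  35  21  21  23  28  32  31  29  33  25  17  23  42  50  64
  82  83  86  86  83  84  85  88 128 214 246 243 227 219 217 241]
220 [228 216 143  42  18  23  23  26  29  31  30  32  24  20  20  38  48  63
  84  84  82  84  85  87  86  90 150 232 247 243 211 190 238 243]
orange [([318, 236, 9, 21, 176], [322.1, 246.3])]
225 0 0
230 0 0
235 0 0
240 319 327
244 318 327
250 318 327
```

>>> carry_out([
  [0, 0, 0, 0, 0, 0.08, 0],
  [0, 0, 0, 0, 0, 0.16, 0],
  [0, 0, 0, 0, 0, 0.24, 0],
  [0, 0, 0, 0, 0, 0.32, 0],
  [0, 0, 0, 0, 0, 0.32, 0],
])

```text
time: 7.52
ee_pos: [0.5524, 0.2362, 0.1478]
orientation: [0.215, 0.762, 0.588, 0.167]
contact_force: [-2.9, 0.8, -2.4]
finger_gap: 0.0139
finger_force: 30.0
```

```bash
python3 - <<'E'
from tgt import *
s,R,p=cur();F=s["contact_force"];print("h",(p-thr)@n,"F tool",R.T@F,s["moment"],s["finger_gap"],rel(R,p,RT,thr+.0363*n))
E
```

```text
h 0.0507443417058104 F tool [ 0.02088749 -3.78768615  0.4549073 ] [0.31586032 1.12346264 0.08093779] 0.01386263854606822 (array([ 0.001, -0.001, -0.   ]), array([-0.018,  0.015,  0.241]))
```

>>> carry_out([
  [0, 0, 0, 0, 0, 0.06, 0],
  [0, 0, 0, 0, 0, 0.12, 0],
  [0, 0, 0, 0, 0, 0.18, 0],
  [0, 0, 0, 0, 0, 0.18, 0],
  [0, 0, 0, 0, 0, 0.18, 0],
])

```text
time: 8.15
ee_pos: [0.5578, 0.2346, 0.1386]
orientation: [0.215, 0.762, 0.588, 0.166]
contact_force: [-4.9, 1.5, -1.4]
finger_gap: 0.0139
finger_force: 30.0
```

```bash
python3 - <<'E'
from tgt import *
import pickle
s,R,p=cur();c=arm.read_camera("wrist");c2=arm.read_camera("scene");F=s["contact_force"];print("h",(p-thr)@n,"F tool",R.T@F,s["finger_gap"],rel(R,p,RT,thr+.0363*n))
pickle.dump((s,c,c2),open("d4.pkl","wb"))
a=cv2.resize(c["color"][150:310,250:400],None,fx=3.6,fy=3.6,interpolation=2)
cv2.imwrite("pics/w4.png",a[:,:,::-1])
# predicted pixel of line point on camera-side blade edge and bed level at blade camera-side edge
print("line px (kin)",project(c,[p+.0363*R[:,2]+.014*R[:,0]],s),"bed at blade edge",project(c,[thr+.014*ey-.0025*sl],s))
b,m=blobs(c,(3,150,100),(16,255,255),3);print([q for q in b if 180<q[1][1]<290])
E
```

```text
h 0.03999492177051195 F tool [ 0.17801353 -5.103099   -1.51539482] 0.013917512464618463 (array([ 0.001, -0.001, -0.001]), array([-0.016,  0.015,  0.062]))
line px (kin) [[319.70158092 257.66764632]] bed at blade edge [[316.91499694 257.14264683]]
[([340, 180, 2, 3, 3], [340.7, 181.0]), ([305, 183, 6, 2, 6], [307.5, 183.5]), ([315, 185, 5, 1, 5], [317.0, 185.0]), ([331, 184, 4, 1, 4], [332.5, 184.0]), ([318, 245, 9, 12, 92], [321.6, 251.2])]
```

View pics/w4.png

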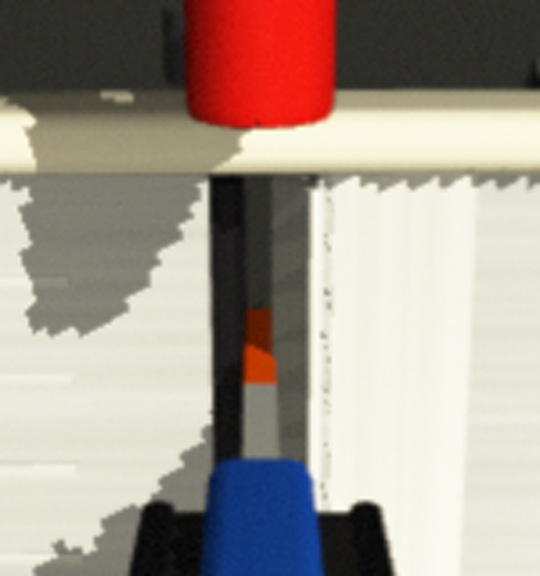

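The blade is between the jaws, with the orange upper edge at crop (260,383) and no slip in the grip. About 3 mm is left. I'll push that and ease the sideways force.

>>> carry_out([
  [0, 0, 0, 0, -0.01, 0.025, 0],
  [0, 0, 0, 0, -0.015, 0.05, 0],
  [0, 0, 0, 0, -0.015, 0.05, 0],
  [0, 0, 0, 0, -0.015, 0.05, 0],
])

```text
time: 8.75
ee_pos: [0.5591, 0.2344, 0.1362]
orientation: [0.215, 0.762, 0.588, 0.167]
contact_force: [-4.0, 0.2, 1.7]
finger_gap: 0.0141
finger_force: 30.0
```

```bash
python3 - <<'E'
from tgt import *
s,R,p=cur();F=s["contact_force"];print("h",(p-thr)@n,"F tool",R.T@F,R.T@s["moment"],s["finger_gap"],rel(R,p,RT,thr+.0363*n))
E
```

```text
h 0.037231914497198586 F tool [-0.79826065 -2.4459184  -3.54590852] [ 1.19787076 -0.04136424 -0.05983506] 0.014102691345747724 (array([ 0.002, -0.001, -0.001]), array([-0.017,  0.017,  0.016]))
```

>>> carry_out([
  [0, 0, 0, 0, 0, 0, 20],
  [0, 0, 0, 0, 0, 0, 40],
  [0, 0, 0, 0, 0, 0, 45],
  [0, 0, 0, 0, 0, 0, 45],
  [0, 0, 0, 0, 0, -0.4, 45],
  [0, 0, 0, 0, 0, -1.0, 45],
  [0, 0, 0, 0, 0, -1.7, 45],
  [0, 0, 0, 0, 0, -2.0, 45],
  [0, 0, 0, 0, 0, -2.0, 45],
])

```text
time: 9.88
ee_pos: [0.4987, 0.2506, 0.2392]
orientation: [0.216, 0.762, 0.587, 0.168]
contact_force: [-0.1, -0.1, -0.2]
finger_gap: 0.0393
finger_force: 0.0
```

```bash
python3 - <<'E'
from tgt import *
s,R,p=cur();print(p,s["finger_gap"],s["contact_force"])
RD=np.c_[ey,ex,-ez]
for pt in(thr-.07*ey+.12*ex+[0,0,.135],): print(pt,rel(R,p,RD,pt))
E
```

```text
[0.49865626 0.25061946 0.23922755] 0.03925670281680311 [-0.09442831 -0.07502091 -0.2487595 ]
[0.67680907 0.1300403  0.24      ] (array([ 0.554, -0.003, -0.   ]), array([-1.192,  2.885,  1.764]))
```

>>> carry_out([
  [0.1, 0, 0, -0.4, 0.5, 0, 45],
  [0.2, 0, 0, -0.8, 1.0, 0, 45],
  [0.3, 0, 0, -1.2, 1.6, 0.3, 45],
  [0.4, 0, 0, -1.2, 2.2, 0.8, 45],
  [0.5, 0, 0, -1.2, 2.7, 1.3, 45],
  [0.554, 0, 0, -1.2, 2.9, 1.75, 45],
  [0.554, 0, 0, -1.2, 2.9, 1.75, 0],
  [0.554, 0, 0, -1.2, 2.9, 1.75, 0],
  [0.554, 0, 0, -1.2, 2.9, 1.75, 0],
])

```text
time: 11.0
ee_pos: [0.6756, 0.1295, 0.2402]
orientation: [-0.001, 0.792, 0.611, -0.0]
contact_force: [-0.0, 0.1, 0.0]
finger_gap: 0.0171
finger_force: 0.0
```

```bash
python3 - <<'E'
from tgt import *
import pickle
s,R,p=cur();c=arm.read_camera("wrist");print(p)
pickle.dump((s,c),open("d5.pkl","wb"))
q=project(c,[thr,thr+.008*sl,thr+.0025*sl+.014*ey,thr+.0025*sl-.014*ey,thr+.055*n],s);print(q)
u,v=np.round(q[0]).astype(int);u0=max(u-70,0);v0=max(v-50,0);print(u0,v0)
a=cv2.resize(c["color"][v0:v0+110,u0:u0+130],None,fx=5.4,fy=5.4,interpolation=2);cv2.imwrite("pics/w5.png",a[:,:,::-1])
E
```

```text
[0.67555126 0.12948023 0.24019753]
[[171.07866381 147.71794077]
 [177.48134896 147.85008853]
 [171.25258317 129.46565298]
 [174.88310048 165.64997805]
 [103.86864252 152.39941935]]
101 98
```

View pics/w5.png

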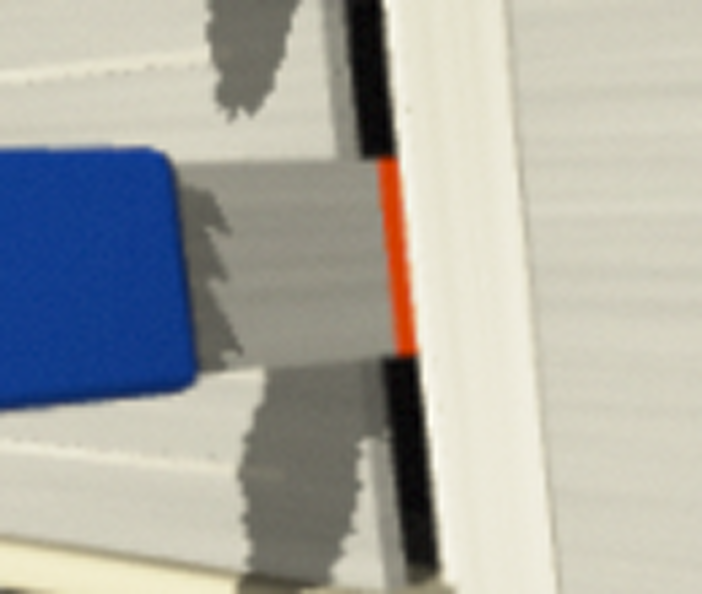

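The blade stands in the slot. A thin orange strip (crop x 380-398) shows between the depth line and the slot's uphill edge, as expected from this angle when the line is near bed level. I'll measure the strip.

```bash
python3 - <<'E'
from tgt import *
import pickle
s,c=pickle.load(open("d5.pkl","rb"));I=c["color"].astype(int)
for r in(112,118,122,131,137,143,149,155,160,168,176,182):
    print(r,"R",I[r,160:186,0].tolist() if not 127<r<163 else "", "R-B",(I[r,166:182,0]-I[r,166:182,2]).tolist() if 127<r<163 else "", "B",I[r,166:182,2].tolist() if 127<r<163 else "")
P=lambda x,y,z:project(c,thr+x*sl+y*ey+z*n,s)[0].round(2)
for y in(.01,0,-.01):print(y,"edge+8",P(.008,y,0),"edge-8",P(-.008,y,0),"line lvl",P(.0025,y,0),"line+1mm",P(.0025,y,.001),"handle bottom",P(.007,y,.033))
E
```

```text
112 R [209, 186, 155, 143, 144, 136, 49, 16, 15, 10, 14, 15, 63, 188, 239, 240, 235, 233, 231, 230, 228, 229, 232, 232, 232, 230] R-B  B 
118 R [207, 203, 169, 144, 137, 137, 108, 34, 10, 12, 16, 14, 23, 91, 218, 239, 220, 229, 233, 231, 230, 229, 231, 233, 232, 232] R-B  B 
122 R [209, 207, 196, 150, 144, 141, 122, 59, 18, 15, 12, 13, 15, 57, 183, 237, 238, 235, 233, 232, 230, 229, 231, 232, 232, 233] R-B  B 
131 R  R-B [16, 18, 15, 16, 28, 134, 206, 209, 174, 81, 19, 15, 19, 18, 20, 22] B [134, 131, 131, 131, 127, 60, 0, 0, 40, 153, 223, 225, 216, 215, 213, 210]
137 R  R-B [17, 16, 16, 16, 16, 45, 177, 209, 196, 127, 41, 16, 17, 20, 20, 22] B [132, 130, 130, 129, 128, 113, 30, 0, 15, 93, 198, 225, 221, 214, 213, 211]
143 R  R-B [14, 15, 16, 14, 16, 32, 118, 199, 210, 176, 85, 18, 14, 17, 21, 21] B [133, 134, 134, 134, 132, 123, 64, 7, 0, 36, 144, 224, 228, 220, 214, 213]
149 R  R-B [14, 15, 15, 15, 14, 19, 47, 136, 204, 198, 143, 54, 16, 18, 19, 20] B [135, 132, 132, 131, 132, 131, 113, 54, 4, 13, 80, 183, 226, 220, 216, 214]
155 R  R-B [14, 15, 15, 16, 16, 16, 23, 80, 176, 210, 19
[... 354 characters left out ...]
 243, 241, 237, 235, 234, 233] R-B  B 
176 R [108, 113, 110, 111, 108, 112, 109, 111, 104, 97, 96, 91, 70, 36, 15, 8, 11, 11, 12, 90, 237, 244, 240, 238, 236, 235] R-B  B 
182 R [107, 110, 110, 111, 106, 112, 112, 128, 175, 168, 148, 141, 137, 88, 33, 13, 11, 10, 14, 36, 138, 240, 242, 237, 237, 236] R-B  B 
0.01 edge+8 [176.21 134.69] edge-8 [163.54 134.83] line lvl [171.77 134.73] line+1mm [170.69 134.77] handle bottom [136.85 136.04]
0 edge+8 [177.48 147.85] edge-8 [164.87 147.6 ] line lvl [173.06 147.76] line+1mm [172.   147.83] handle bottom [138.59 150.41]
-0.01 edge+8 [178.76 160.81] edge-8 [166.22 160.17] line lvl [174.36 160.58] line+1mm [173.31 160.68] handle bottom [140.35 164.53]
```

The depth line comes out level with the bed to within about ±0.7 mm by both slot edges. On the way to the lever I'll look along the bed's normal to check squareness.

```bash
python3 - <<'E'
from tgt import *
s,R,p=cur()
print(rel(R,p,RT,thr+.16*n))
E
```

```text
(array([-0.552, -0.001,  0.   ]), array([ 1.181, -3.377, -0.006]))
```

>>> carry_out([
  [0, 0, 0, 0, -0.3, -0.7, 0],
  [-0.1, 0, 0, 0.2, -1.0, -0.9, 0],
  [-0.2, 0, 0, 0.5, -1.8, -0.9, 0],
  [-0.35, 0, 0, 0.9, -2.5, -0.7, 0],
  [-0.5, 0, 0, 1.18, -3.2, -0.3, 0],
  [-0.552, 0, 0, 1.18, -3.38, 0, 0],
  [-0.552, 0, 0, 1.18, -3.38, 0, 0],
  [-0.552, 0, 0, 1.18, -3.38, 0, 0],
  [-0.552, 0, 0, 1.18, -3.38, 0, 0],
])

```text
time: 12.18
ee_pos: [0.5009, 0.249, 0.2423]
orientation: [0.215, 0.763, 0.587, 0.168]
contact_force: [0.6, 0.5, -0.1]
finger_gap: 0.0004
finger_force: 0.0
```

```bash
python3 - <<'E'
from tgt import *
import pickle
s,R,p=cur();c=arm.read_camera("wrist");pickle.dump((s,c),open("d6.pkl","wb"))
print(p,rel(R,p,RT,thr+.16*n),s["contact_force"],s["finger_gap"])
b,m=blobs(c,(92,120,40),(128,255,255));print("blue",b)
for r in range(190,300,8):
    k=np.where(m[r])[0];k=k[(k>280)&(k<360)]
    if len(k):print(r,k.min(),k.max()+1,(k.min()+k.max()+1)/2)
g=cv2.cvtColor(c["color"],cv2.COLOR_RGB2GRAY)
for r in(196,204,212): print(r,g[r,306:342].tolist())
print("pred thr, z=33,77",project(c,[thr,thr+.033*n,thr+.077*n],s).round(1).tolist())
red,_=blobs(c,(0,160,60),(6,255,255),50);print("red",red)
piv=thr+.091*ey-[0,0,.007]
for L in(0,.05,.1,.15):
    a=.55-L;print(L,project(c,piv+.065*(np.cos(a)*ez-np.sin(a)*ex),s))
print("vs now-down pose: low side of knob:");RD=np.c_[ey,ex,-ez]
for t in((-.075,.004,.12),(-.075,.004,.04)):
    print(t,rel(R,p,RD,piv+t[0]*ex+t[1]*ey+t[2]*ez))
E
```

```text
[0.50086496 0.24899955 0.24230233] (array([ 0.003, -0.002, -0.004]), array([-0.007, -0.054, -0.016])) [ 0.6001896   0.46968427 -0.05721742] 0.00037840521222033387
blue [([304, 217, 21, 56, 1073], [314.4, 245.0])]
222 307 325 316.0
230 305 325 315.0
238 304 325 314.5
246 304 325 314.5
254 305 325 315.0
262 305 324 314.5
270 306 324 315.0
196 [232, 217, 115, 41, 31, 32, 31, 28, 35, 44, 46, 47, 53, 65, 84, 89, 87, 92, 92, 132, 220, 246, 235, 212, 244, 245, 245, 245, 243, 242, 243, 243, 244, 245, 245, 244]
204 [229, 211, 124, 45, 32, 33, 32, 26, 33, 44, 46, 44, 50, 63, 80, 81, 83, 88, 92, 134, 221, 247, 240, 235, 245, 245, 245, 245, 244, 243, 243, 243, 244, 245, 245, 245]
212 [229, 219, 150, 50, 30, 23, 33, 75, 128, 132, 131, 133, 132, 117, 89, 83, 81, 82, 88, 132, 219, 247, 240, 229, 233, 245, 246, 245, 244, 243, 243, 243, 245, 246, 245, 245]
pred thr, z=33,77 [[316.5, 227.4], [316.0, 237.8], [315.2, 255.5]]
red [([303, 90, 25, 70, 1639], [315.4, 124.3])]
0 [[309.02053496 119.44811878]]
0.05 [[313.82970676 119.42821138]]
0.1 [[318.62578188 119.41818637]]
0.15 [[323.38751662 119.4180175 ]]
vs now-down pose: low side of knob:
(-0.075, 0.004, 0.12) (array([ 0.553, -0.003, -0.003]), array([ 1.575, -0.142,  0.395]))
(-0.075, 0.004, 0.04) (array([ 0.553, -0.003, -0.003]), array([ 1.57 , -0.842,  1.53 ]))
```

The gauge is square: slot centre column 316.6, handle centre 314.8 against 315.2 expected. Next is the lever. I'll bring the shut fingers down on its low-end side.

>>> carry_out([
  [0.14, 0, 0, 0.5, -0.1, 0, 0],
  [0.28, 0, 0, 1.0, -0.2, 0.1, 0],
  [0.42, 0, 0, 1.57, -0.2, 0.3, 0],
  [0.553, 0, 0, 1.57, -0.3, 0.6, 0],
  [0.553, 0, 0, 1.57, -0.6, 1.1, 0],
  [0.553, 0, 0, 1.57, -0.84, 1.53, 0],
  [0.553, 0, 0, 1.57, -0.84, 1.53, 0],
  [0.553, 0, 0, 1.57, -0.84, 1.53, 0],
])

```text
time: 13.22
ee_pos: [0.5287, 0.3389, 0.1371]
orientation: [-0.001, 0.792, 0.61, 0.001]
contact_force: [0.2, -0.2, -0.1]
finger_gap: 0.0002
finger_force: 0.0
```

```bash
python3 - <<'E'
from tgt import *
s,R,p=cur();piv=thr+.091*ey-[0,0,.007];v=p-piv;print("piv frame",v@ex,v@ey,v[2],s["contact_force"])
RD=np.c_[ey,ex,-ez];print(rel(R,p,RD,piv+.012*ex+.004*ey+.04*ez))
E
```

```text
piv frame -0.07627282703118995 0.0034234199850604182 0.039059384854244886 [ 0.23279723 -0.2397554  -0.07980807]
(array([-0.002, -0.003, -0.001]), array([ 0.011,  1.471, -0.018]))
```

>>> carry_out([
  [0, 0, 0, 0, 0.2, 0, 0],
  [0, 0, 0, 0, 0.4, 0, 0],
  [0, 0, 0, 0, 0.6, 0, 0],
  [0, 0, 0, 0, 0.8, 0, 0],
  [0, 0, 0, 0, 1.0, 0, 0],
  [0, 0, 0, 0, 1.2, 0, 0],
  [0, 0, 0, 0, 1.3, 0, 0],
  [0, 0, 0, 0, 1.35, 0, 0],
  [0, 0, 0, 0, 1.35, 0, 0],
])

```text
time: 14.35
ee_pos: [0.606, 0.3179, 0.1353]
orientation: [-0.001, 0.792, 0.611, -0.001]
contact_force: [-0.6, 1.0, -0.3]
finger_gap: 0.0003
finger_force: 0.4
```

```bash
python3 - <<'E'
from tgt import *
s,R,p=cur();piv=thr+.091*ey-[0,0,.007];v=p-piv;print("piv frame",v@ex,v@ey,v[2],R.T@s["contact_force"])
c=arm.read_camera("wrist");red,_=blobs(c,(0,160,60),(6,255,255),50);print(red)
for L in(.9,1.0,1.1):
    a=.55-L;print(L,project(c,piv+.065*(np.cos(a)*ez-np.sin(a)*ex),s))
E
```

```text
piv frame 0.0038418809666033605 0.0027132385254844886 0.03725522209419725 [ 0.79341307 -0.79512751  0.25379621]
[([347, 296, 38, 19, 646], [365.3, 305.8])]
0.9 [[361.7504981  340.07598453]]
1.0 [[374.82123773 336.8974683 ]]
1.1 [[386.64382374 333.11128274]]
```

>>> carry_out([
  [0, 0, 0, 0, 0.05, 0, 0],
  [0, 0, 0, 0, 0.1, 0, 0],
  [0, 0, 0, 0, 0.14, 0, 0],
  [0, 0, 0, 0, 0.14, 0, 0],
])

```text
time: 14.9
ee_pos: [0.6136, 0.3157, 0.1352]
orientation: [-0.002, 0.792, 0.611, -0.001]
contact_force: [-3.6, 0.4, -0.8]
finger_gap: 0.0003
finger_force: 1.2
```

```bash
python3 - <<'E'
from tgt import *
s,R,p=cur();piv=thr+.091*ey-[0,0,.007];v=p-piv;print("piv frame",v@ex,v@ey,v[2],R.T@s["contact_force"])
E
```

```text
piv frame 0.011740495449672659 0.0025473084760456225 0.03719034449559015 [-0.52341673 -3.62276826  0.80208474]
```

>>> carry_out([
  [0, 0, 0, 0, 0.03, 0, 0],
  [0, 0, 0, 0, 0.06, 0, 0],
  [0, 0, 0, 0, 0.06, 0, 0],
])

```text
time: 15.28
ee_pos: [0.6171, 0.3151, 0.1353]
orientation: [-0.002, 0.792, 0.611, -0.001]
contact_force: [-3.7, 0.3, -2.4]
finger_gap: 0.0003
finger_force: 1.5
```

```bash
python3 - <<'E'
from tgt import *
s,R,p=cur();piv=thr+.091*ey-[0,0,.007];v=p-piv;print("piv frame",v@ex,v@ey,v[2],R.T@s["contact_force"])
c=arm.read_camera("wrist");red,_=blobs(c,(0,160,60),(6,255,255),50);print(red)
E
```

```text
piv frame 0.015257503788951268 0.0028461551064904132 0.037290172434725224 [-0.63831733 -3.6888078   2.44276932]
[([343, 291, 38, 24, 808], [361.5, 303.3])]
```

>>> carry_out([
  [0, 0, 0, 0, 0.03, 0, 0],
  [0, 0, 0, 0, 0.06, 0, 0],
  [0, 0, 0, 0, 0.09, 0, 0],
  [0, 0, 0, 0, 0.09, 0, 0],
])

```text
time: 15.82
ee_pos: [0.6173, 0.315, 0.1352]
orientation: [-0.005, 0.792, 0.611, -0.005]
contact_force: [-12.6, 2.3, 3.7]
finger_gap: 0.0003
finger_force: 6.5
```

```bash
python3 - <<'E'
from tgt import *
s,R,p=cur();piv=thr+.091*ey-[0,0,.007];v=p-piv;print("piv frame",v@ex,v@ey,v[2],R.T@s["contact_force"])
c=arm.read_camera("wrist");red,_=blobs(c,(0,160,60),(6,255,255),50);print(red)
E
```

```text
piv frame 0.015538468130392948 0.0027813564577068286 0.03718453216138336 [ -0.97623044 -12.85334304  -3.56683924]
[([343, 291, 37, 24, 804], [361.1, 303.3])]
```

The end stop is reached: force rose to 13 N with no further motion. I'll back off and check.

>>> carry_out([
  [0, 0, 0, 0, -0.4, 0, 0],
  [0, 0, 0, 0, -1.0, 0, 0],
  [0, 0, 0, 0, -1.2, -0.8, 0],
  [0, 0, 0, 0, -1.2, -1.6, 0],
  [0, 0, 0, 0, -1.2, -2.5, 0],
  [0, 0, 0, -0.8, -1.2, -3.2, 0],
  [0, 0, 0, -1.6, -1.2, -3.4, 0],
  [0, 0, 0, -1.6, -1.2, -3.4, 0],
  [0, 0, 0, -1.6, -1.2, -3.4, 0],
])

```text
time: 17.0
ee_pos: [0.5303, 0.239, 0.3404]
orientation: [-0.001, 0.792, 0.61, 0.001]
contact_force: [0.2, 0.1, -1.0]
finger_gap: 0.0007
finger_force: 0.0
```

```bash
python3 - <<'E'
from tgt import *
s,R,p=cur();piv=thr+.091*ey-[0,0,.007];print(p,s["contact_force"])
c=arm.read_camera("wrist");red,_=blobs(c,(0,160,60),(6,255,255),50);print(red)
for L in(1.0,1.05,1.1,1.15):
    a=.55-L;print(L,project(c,piv+.065*(np.cos(a)*ez-np.sin(a)*ex),s))
cv2.imwrite("pics/w7.png",c["color"][:,:,::-1])
E
```

```text
[0.53033565 0.23896844 0.34044673] [ 0.16059126  0.09192867 -0.96108191]
[([403, 98, 20, 52, 915], [412.5, 123.4])]
1.0 [[407.01702608 119.81119878]]
1.05 [[409.83130172 119.89048382]]
1.1 [[412.49715146 119.97287183]]
1.15 [[415.00710716 120.05784313]]
```

View pics/w7.png

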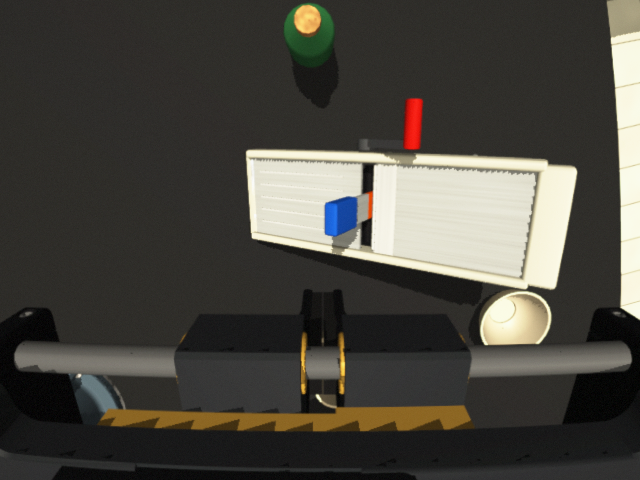

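The lock lever knob is at (412,123), which matches 1.1 rad. The gauge stands in the throat at (345,212), and the vase (310,35) and bowl (515,320) are undisturbed. Nothing is touching the robot, so I'm handing in.

```bash
python3 -c "
from plant import arm
print(arm.hand_in())"
```

```text
the job is handed in; nothing more can be done
None
```

I handed the job in at about 17 s, with no verdict returned: the gauge stands square in the throat, its depth line level with the bed to within about 0.7 mm by my measurement, and the lock lever was then pushed to its end stop; I touched none of the bystanders.

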